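# Guard interlock test on a bench cut-off saw

### The job

The saw's wiring is finished and its guard interlock must be metered: first press both open covers of the terminal box at the saw's left side down until their catches snap and hold them shut, so that no terminal is bare. Then, with both covers shut, lift the spring-loaded hood by its handle until its pointer stands level with the scribed line of the index block clamped on the quadrant, and keep it there: finish still holding the hood still at that mark by its handle, because it falls shut when let go. Do not shift the index block or the tools and parts lying about.

Things in the scene. Friction and masses are not known exactly. Their poses are not given: they have to be found in the camera images.
- saw: Bench cut-off saw, fixed: grey base 405 (x) x 260 (y) x 70 mm, white hood over its front (250 mm wide, top 155 mm above the bench), motor behind, quadrant plate at the right side (-y, 240 mm high), grey terminal box at the left (+y). Origin on the bench, mid-width, 120 mm in front of the hood's hinge; x points from front (handle) to back (motor), y left, z up. Turned up to 14 degrees about z.
- hood (a joint): Opening angle of the hood in rad: 0 shut, 0.85 fully open. Horizontal hinge along the saw's y at the hood's back edge; the front goes up and back. The hinge spring and the weight pull it shut from any angle (7 to 12 N at the handle), so it closes as soon as it is let go.
- hood_axis (a point): Point on the hood's hinge line, in the middle of the hood's width; 120 mm behind the saw's origin and 85 mm above the bench. Fixed on the saw.
- hood_handle: Black grip tube of the bow handle on the hood's top near its front: 16 mm thick, 90 mm long along the saw's y, turning freely on the bow's bar; the bow's two posts stand 120 mm apart, and the tube's middle line is 40 mm above the hood's top, open below and on both sides. Origin at the tube's middle: with the hood shut 235 mm in front of the hood's hinge line and 110 mm above it (195 mm above the bench).
- hood_pointer (a point): Tip of the dark pointer blade (4 mm thick) on the hood's right side, 185 mm from the hinge line; it runs along the inner face of the quadrant plate as the hood opens. Its axes are the hood's; with the hood shut they equal the saw's.
- index (a joint): Setting of the steel index block on the quadrant, in rad on the scale of joint hood: the hood stands at the mark when joint hood equals this value. Between 0.33 and 0.63; clamped, leave it as it is.
- index_mark (a point): Middle of the index block's scribed line, on its inner edge, 185 mm from the hinge line: the hood's pointer tip comes to this point when the hood is at the mark. Steel block 50 mm long along the radius, 26 mm along y, 16 mm along the arc (2.7 degrees either side of the line), with a small clamp knob on its outer side. Its axes turn with it as the hood's do.
- cover_inner (a joint): Opening angle in rad of the terminal cover next to the saw: 0 fully down, 1.3 wide open; starts at 0.65 to 1.1. A light spring pushes it open; a sprung roller catch at its front edge snaps over its nib and holds it shut at about 0.01. The catch is met at about 0.2 and passed at about 0.1; this takes 4 to 8 N at the front edge.
- cover_outer (a joint): The same for the other cover, on the side away from the saw.
- cover_inner_edge (a point): Press point on the outer face of the terminal cover next to the saw: on its middle line, 12 mm in from its free front edge and 54 mm from its hinge line; it moves with the cover. Cover: grey plastic plate 66 mm long (x), 60 mm wide (y), 4 mm thick, its top 76 mm above the bench when shut.
- cover_inner_axis (a point): Middle of the hinge line of the cover next to the saw, along the saw's y at the cover's back edge, 72 mm above the bench; the open cover stands up from it, its free edge (which points to the front when shut) raised. Fixed on the saw.
- cover_outer_edge (a point): Press point on the outer face of the terminal cover away from the saw: on its middle line, 12 mm in from its free front edge and 54 mm from its hinge line; it moves with the cover. Cover: grey plastic plate 66 mm long (x), 60 mm wide (y), 4 mm thick, its top 76 mm above the bench when shut.
- cover_outer_axis (a point): Middle of the hinge line of the cover away from the saw, along the saw's y at the cover's back edge, 72 mm above the bench; the open cover stands up from it, its free edge (which points to the front when shut) raised. Fixed on the saw.
- meter: Bystander: handheld multimeter, 160 x 78 x 42 mm, lying on its back; origin at the middle of its underside. Leave it where it is.
- screwdriver: Bystander: screwdriver, 170 mm, lying; origin at the middle of its underside. Leave it where it is.
- coupons: Bystander: two crossed-over steel weld coupons, 100 x 50 mm, stack 15 mm high, lying in front of the saw; origin at the middle of its underside. Leave it where it is.
- wirebrush: Bystander: wire brush, 240 mm, lying; origin at the middle of its underside. Leave it where it is.
- hammer: Bystander: hammer, 270 mm, lying; origin at the middle of its underside. Leave it where it is.
- spray: Bystander: standing aluminium spray can, 64 mm diameter, 190 mm high; origin at the middle of its underside. Leave it where it is.
- square: Bystander: flat steel engineer's square, about 150 x 100 mm, 14 mm high, lying; origin at the middle of its underside. Leave it where it is.
- discs: Bystander: stack of brown cutting discs, 104 mm diameter, 12 mm high; origin at the middle of its underside. Leave it where it is.

How it is judged:
On the way:
1. both terminal covers shut and held by their catches, untouched (value of joint each of cover_inner, cover_outer below 0.06 rad and contact force between the fingers and cover_inner below 0.1 N and contact force between the fingers and cover_outer below 0.1 N), for 0.2 s.
At the end, for the whole second after the job is handed in: The hood is held still by the fingers on its handle (at least 4 N on the handle, slower than 0.05 rad/s) within 0.06 rad (3.4 degrees) of the index mark; both terminal covers are shut (below 0.06 rad) by their catches alone (angle between the x axis of hood_pointer and the x axis of index_mark, either way round below 0.06 rad and velocity of joint hood between -0.05 and 0.05 rad/s and contact force between the fingers and hood_handle above 4 N and value of joint each of cover_inner, cover_outer below 0.06 rad); the arm keeps its last pose, push and grip.
It fails at once if the hood is raised (over 0.1 rad) while a terminal cover is open (value of joint hood above 0.1 rad and value of joint any of cover_inner, cover_outer above 0.1 rad).
It fails at once if the index block is shifted by more than 4 mm (distance of index_mark from where it was at the start of the episode above 0.004 m).
It fails at once if a bystander is moved by more than 30 mm (distance of any of meter, screwdriver, coupons, wirebrush, hammer, spray, square, discs from where it was at the start of the episode above 0.03 m).
It also fails if it takes over 64 s, if anything falls off the work surface, if the arm or the gripper's body presses on something with over 40 N, if the wrist force passes 120 N, or if a joint passes its speed limit or range.

### The arm

A 6-joint arm with a two-finger parallel gripper is mounted at the origin on the work surface. World frame = base frame: x ahead of the robot, y to its left, z up, the work surface at z = 0. Lengths are in m, angles in rad, forces in N, time in s.
With the tool pointing down it reaches from about 0.375 to 0.975 m from the base axis. Payload 3.8 kg.
Tool frame: the origin (TCP) lies between the finger pads; the fingertips stand 19 mm ahead of it and the grasp point (between the pads) is the TCP (tips_ahead is the distance from the TCP to the fingertips, in m); z points along the fingers, y is the direction in which the jaws open and shut (so a half turn about z gives the same grasp; the last joint's range is limited). The gripper opens to 85 mm and grips with 20 to 120 N. Pads are 22 mm wide; open, the fingers measure 114 mm over their backs; the gripper's body (76 mm by 85 mm) begins 54 mm behind the grasp point. The pads swing forward as they close: fully open they stand 13 mm farther back than shut.
Start: joints at [-1.361, 0.264, 1.604, -0, 1.274, -0.037], TCP at [0.165, -0.655, 0.25] pointing down, gripper open.
Joint ranges: [-2.63, 2.63], [-0.94, 2.18], [0.31, 2.57], [-1.31, 4.45], [0, 2.66], [-2.55, 2.55]. Speed limits (rad/s): [2.57, 2.57, 3.14, 3.14, 3.14, 3.14].

### API

Orientations are given as a rotation vector (axis times angle).
In Python, from plant import state, read_camera, close_job, search_frame, regions_of, tips_ahead gives the robot as it stands. The module is installed in compiled form; this text tells all that it offers.
- The arm moves only by the shell command python3 -m pendant 'ROWS' [FORCE]. ROWS is text: rows parted by semicolons, each of 5 numbers parted by spaces: the opening, from -1 (shut) to 1 (fully open), then the shift along the world's x, y, z in mm, then the turn about the world's z in rad. In form: jaw tx ty tz twist; .... A call has 1 to 20 rows; each row is the pose to reach, as a shift and turn from the pose commanded when the call began; what a row does not reach only later rows make up. A row lasts 1/12 s, in which the tool goes at most 41.7 mm and 7.16 degrees, less where a joint would pass 70% of its speed; a pose out of reach is approached as far as the arm can. A call with a gripper value outside its range is refused whole. The fingers move at their own pace and stop on an object; FORCE is the grip in N (left out, the last holds). Time passes only in rows, so rows that repeat a pose let the fingers close. It gives the time, the measured TCP pose, the force and the opening at its end, in the units of the state.
- state(): the state, without advancing time (a new reading comes with each control period).
- read_camera(name): name is "side" or "top" or "wrist"; returns a dict with "frame" (480x640x3 uint8, red, green, blue), "range_z" (480x640 float32, m along the optical axis (not along the pixel's ray), 0 where there is no reading), "K" (3x3 intrinsics, pixels), "R" (3x3) and "t" (3): a world point X has camera coordinates R X + t; the wrist camera has in their place "hand_eye" (4x4, takes a point from camera to tool coordinates, whose origin is the TCP and whose axes are the flange's). Camera axes: x right, y down, z forward; pixel columns grow to the right and rows downward; lengths in m; the calibration is good to about 2 mm. A picture is of the moment at which its call begins: read the wrist's pose just before it.
- close_job(): hands the job in, once; it reports no verdict.
Trained networks look in a picture, given as the dict that the camera call returned (one of the last four; its "shot" number tells which), for a name from the list of things; names that differ only in an ending like _2 or _b are one class to them, and where a whole thing is asked for, a point or a joint stands for the part that bears it (a point fixed in the world has none). Each returns a list of dicts, best first, with "score" (0 to 1); they miss things now and then, are a little off and sometimes report something else, mostly with a low value. They report only what shows in the picture. A call takes as long as a camera call.
- search_frame(picture, name): "extent" ([left, top, width, height] in pixels, round what is visible of it).
- regions_of(picture, name): "region" (480x640 bool, what is visible of it) and "extent" ([left, top, width, height] in pixels, round what is visible of it).
The state is a dict: "clock": time; "q": joint angles; "dq": joint speeds; "joint_torque": joint torques, N m; "position": TCP position; "orientation": TCP orientation; "wrist_force": force on the tool from outside, world axes, zero at the start; "wrist_torque": the same for the moment, N m; "grip_width": finger opening in m.
Only numpy, scipy, OpenCV 4.12 (cv2) and the standard library are available. Lean on these libraries where they do the work, as an engineer would, in place of code of your own. Each camera call takes 0.05 s, during which the arm holds its last target.

## Working session

There is one attempt and no reset: what is moved stays moved. The work goes in short steps, Python scripts to look and compute and a shell command to move; the robot and the scene stay as the last step left them, time stands still between calls to the robot, and variables do not carry over. Pictures are saved under pics/ and viewed, and the job is handed in when it is done.

```bash
mkdir -p pics
cat > h.py <<'E'
import numpy as np, cv2
from plant import *
def save(p,n): cv2.imwrite('pics/'+n,cv2.cvtColor(p['frame'],cv2.COLOR_RGB2BGR))
def world(p,u,v,z=None):
    z=p['range_z'][int(v),int(u)] if z is None else z
    c=np.linalg.inv(p['K'])@np.array([u,v,1.])*z
    return np.asarray(p['R']).T@(c-p['t'])
def proj(p,X):
    c=p['R']@np.asarray(X)+p['t']; c=p['K']@c; return c[:2]/c[2]
def cloud(p,m=None):
    vv,uu=np.nonzero((p['range_z']>0)&(m if m is not None else True))
    z=p['range_z'][vv,uu]; c=np.linalg.inv(p['K'])@np.stack([uu*z,vv*z,z]).astype(float)
    return (np.asarray(p['R']).T@(c-np.asarray(p['t'])[:,None])).T
E
python3 - <<'E'
from h import *
s=state(); print(s)
for n in ['side','top','wrist']:
    p=read_camera(n); save(p,n+'0.png')
    if n!='wrist':
        print(n,-np.asarray(p['R']).T@p['t'])
        for k in ['hood_handle','hood_pointer','index','cover_inner','cover_outer','spray','hood']:
            r=search_frame(p,k)
            print(k,[(np.round(q['extent']),round(q['score'],2)) for q in r[:3]])
E
```

```text
{'clock': 0.0, 'q': array([-1.36087338e+00,  2.64724815e-01,  1.60538182e+00,  1.22455199e-05,
        1.27371480e+00, -3.69059699e-02]), 'dq': array([-0.00059355, -0.00055942, -0.00095628, -0.00157472,  0.00045008,
        0.00032872]), 'joint_torque': array([-6.95689450e-04, -5.15114701e+01, -3.67313683e+01, -9.58295391e-05,
        1.30790519e-02, -1.25012960e-05]), 'position': array([ 0.16477559, -0.65386048,  0.24897686]), 'orientation': array([-3.11549413e+00, -3.86455410e-01,  2.83966619e-04]), 'wrist_force': array([ 1.24420655, -0.54752083, -0.30211305]), 'wrist_torque': array([ 0.00574149, -0.02388835, -0.01840742]), 'grip_width': 0.08533820864638336}
side [-0.21366684  0.8499153   0.76088218]
hood_handle [(array([372., 196.,  29.,  16.]), 0.77), (array([238., 154., 192., 174.]), 0.59)]
hood_pointer [(array([282., 183., 148.,  93.]), 0.56)]
index [(array([387., 169.,  20.,  10.]), 0.67)]
cover_inner [(array([284., 248.,  30.,  20.]), 0.7), (array([259., 269.,  35.,  17.]), 0.26)]
cover_outer [(array([264., 268.,  32.,  16.]), 0.59), (array([428., 234.,  26.,  13.]), 0.49), (array([386., 171.,  21.,  14.]), 0.37)]
spray [(array([237., 156., 192., 169.]), 0.53), (array([386., 168.,  23.,  13.]), 0.15)]
hood [(array([280., 179., 156.,  96.]), 0.85)]
top [0.35371223 0.01700914 1.15481966]
hood_handle [(array([355., 274.,  45.,  14.]), 0.74)]
hood_pointer [(array([316., 180., 128., 134.]), 0.86), (array([489., 217.,  42., 114.]), 0.73), (array([238., 127., 233., 189.]), 0.48)]
index [(array([453., 243.,  23.,  19.]), 0.72)]
cover_inner [(array([269., 234.,  30.,  27.]), 0.56)]
cover_outer [(array([239., 228.,  28.,  25.]), 0.96)]
spray [(array([469., 341.,  58.,  32.]), 0.74), (array([237., 127., 235., 195.]), 0.54), (array([402., 322.,  41.,  40.]), 0.25)]
hood [(array([313., 176., 132., 137.]), 0.78)]
```

View pics/top0.png

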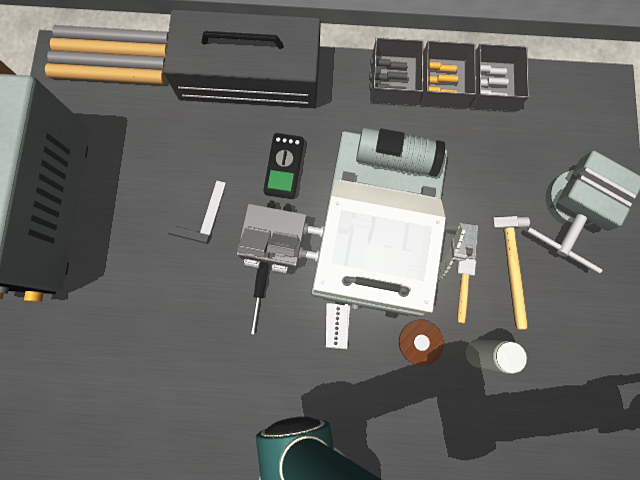

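View pics/side0.png

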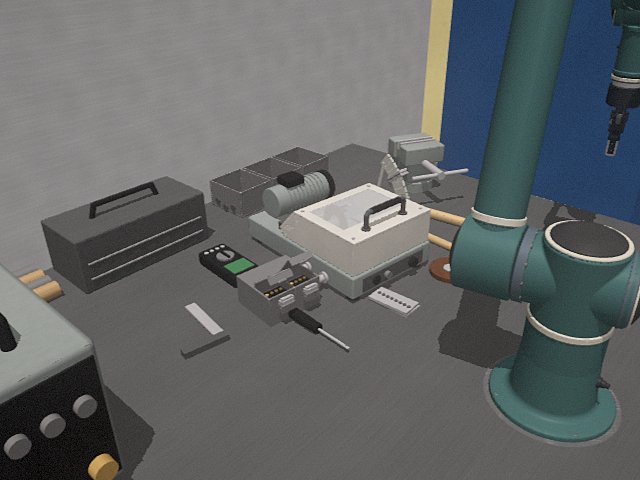

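Run:
```python
from h import *
p=read_camera('top')
for k in ['hood_handle','index','cover_inner','cover_outer','hood']:
    for r in regions_of(p,k)[:2]:
        m=r['region'].astype(np.uint8)
        m2=m.astype(bool)
        c=cloud(p,m2); print(k,round(r['score'],2),r['extent'],len(c),np.round(np.median(c,0),4),'min',np.round(np.percentile(c,3,0),3),'max',np.round(np.percentile(c,97,0),3))
        if k=='hood_handle':
            q=c[c[:,2]>0.185]; d=q[:,:2]-q[:,:2].mean(0); w,v=np.linalg.eigh(d.T@d); print('handle',q.mean(0),v[:,1],len(q))
        if k=='hood':
            q=c[(c[:,2]>0.145)&(c[:,2]<0.165)]; b=cv2.minAreaRect((q[:,:2]*1000).astype(np.float32)); print(b)
        if k.startswith('cover'):
            mu=np.median(c,0); q=c[np.abs(c-mu).max(1)<.05]; u,s,v=np.linalg.svd(q-q.mean(0)); print('n',v[2],s)
f=p['frame'][190:340,220:500]; cv2.imwrite('pics/topc.png',cv2.resize(cv2.cvtColor(f,cv2.COLOR_RGB2BGR),None,fx=2.8,fy=2.8,interpolation=cv2.INTER_CUBIC))
p=read_camera('side')
f=p['frame'][160:360,230:460]; cv2.imwrite('pics/sidec.png',cv2.resize(cv2.cvtColor(f,cv2.COLOR_RGB2BGR),None,fx=3,fy=3,interpolation=cv2.INTER_CUBIC))
for k in ['hood_handle','index','cover_inner','cover_outer']:
    for r in regions_of(p,k)[:2]:
        m2=r['region'].astype(bool)
        c=cloud(p,m2); print('side',k,round(r['score'],2),r['extent'],len(c),np.round(np.median(c,0),4),'min',np.round(np.percentile(c,3,0),3),'max',np.round(np.percentile(c,97,0),3))
```

```text
hood_handle 0.92 [354.9, 275.6, 47.6, 14.5] 370 [ 0.4584 -0.1103  0.2008] min [ 0.448 -0.153  0.194] max [ 0.469 -0.068  0.205]
handle [ 0.45848379 -0.11076774  0.20064314] [0.12707774 0.99189276] 361
hood_handle 0.57 [314.0, 178.3, 132.2, 135.5] 13660 [ 0.5425 -0.123   0.1538] min [ 0.429 -0.243  0.096] max [ 0.682 -0.004  0.196]
handle [ 0.45851333 -0.11036748  0.19977089] [0.12784196 0.99179455] 476
index 0.72 [453.6, 240.5, 20.4, 20.9] 305 [ 0.536  -0.2773  0.2024] min [ 0.519 -0.351  0.017] max [ 0.584 -0.26   0.214]
cover_inner 0.58 [268.5, 235.1, 30.5, 22.5] 533 [0.5404 0.0918 0.1189] min [0.519 0.063 0.08 ] max [0.57  0.119 0.129]
n [-0.69445272  0.08358471 -0.71466707] [0.48808651 0.38845373 0.10783459]
cover_outer 0.97 [233.5, 228.1, 31.7, 27.1] 708 [0.5446 0.157  0.103 ] min [0.517 0.129 0.075] max [0.578 0.185 0.116]
n [ 0.5052504  -0.06445654  0.86056225] [0.5784702  0.45538796 0.15357871]
hood 0.78 [311.7, 179.7, 133.5, 131.5] 13656 [ 0.5421 -0.123   0.1538] min [ 0.429 -0.243  0.097] max [ 0.68  -0.004  0.196]
((536.7166748046875, -122.02177429199219), (250.6222686767578, 217.01785278320312), 82.72376251220703)
side hood_handle 0.7 [370.8, 197.9, 30.7, 12.5] 207 [ 0.4521 -0.1086  0.2002] min [ 0.445 -0.151  0.191] max [ 0.461 -0.069  0.205]
side hood_handle 0.61 [281.2, 184.1, 151.0, 90.5] 8620 [ 0.4824 -0.0653  0.1522] min [ 0.416 -0.228  0.078] max [0.646 0.013 0.192]
side index 0.67 [388.5, 169.1, 21.1, 14.0] 130 [ 0.5292 -0.2641  0.2003] min [ 0.515 -0.28   0.18 ] max [ 0.557 -0.258  0.213]
side cover_inner 0.79 [283.5, 249.5, 33.6, 19.0] 287 [0.527  0.0978 0.1216] min [0.515 0.062 0.074] max [0.568 0.122 0.129]
side cover_outer 0.7 [258.1, 267.5, 35.4, 21.1] 310 [0.5233 0.1595 0.1087] min [0.513 0.093 0.054] max [0.576 0.188 0.116]
side cover_outer 0.51 [389.4, 165.7, 22.2, 17.9] 136 [ 0.5276 -0.2644  0.2006] min [ 0.514 -0.559  0.075] max [ 0.698 -0.258  0.214]
```

View pics/topc.png

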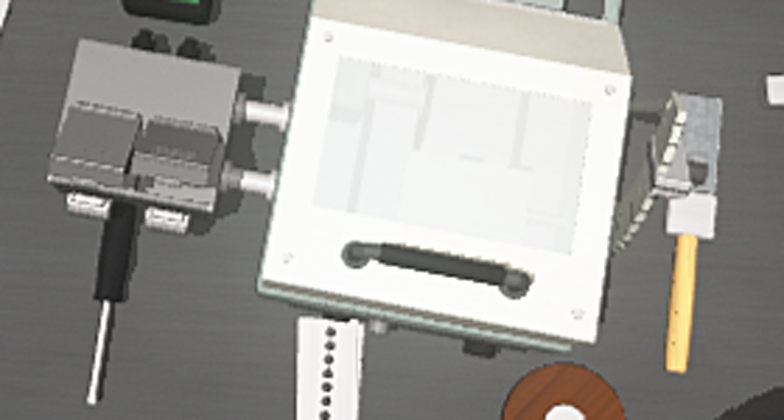

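View pics/sidec.png

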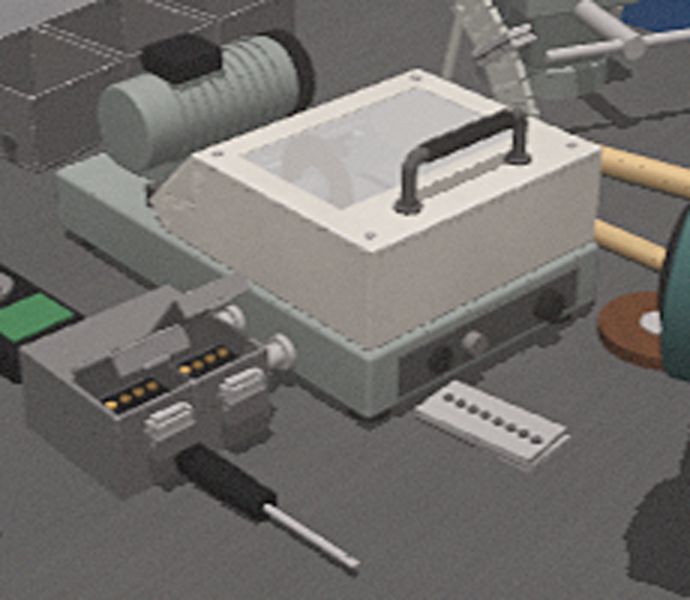

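```bash
cat >> h.py <<'E'
T=np.deg2rad(-7.29); XA=np.array([np.cos(T),np.sin(T),0]); YA=np.array([-np.sin(T),np.cos(T),0])
O=np.array([0.459,-0.111,0])+0.115*XA
def toS(c): d=np.asarray(c)-O; return np.stack([d@XA,d@YA,d[...,2]],-1)
def toW(s): return O+s[0]*XA+s[1]*YA+np.array([0,0,s[2]])
E
python3 - <<'E'
from h import *
print(O)
for n in ['top','side']:
    p=read_camera(n); c=toS(cloud(p))
    b=c[(c[:,1]>.1)&(c[:,1]<.35)&(c[:,0]>-.15)&(c[:,0]<.2)&(c[:,2]>.06)&(c[:,2]<.15)]
    b=b[b[:,1]>.14]
    print(n,len(b),b.min(0),b.max(0))
    t=b[(abs(b[:,2]-.072)<.006)]; print('boxtop',np.percentile(t,[2,98],axis=0))
    for lo,hi in [(.17,.24),(.24,.31)]:
        for y0 in np.arange(lo,hi,.01):
            q=b[(b[:,1]>y0)&(b[:,1]<y0+.01)]
            if len(q)<5: continue
            i=q[:,2].argmax(); print(round(y0,3),'zmax pt',np.round(q[i],3), 'n>85',(q[:,2]>.085).sum(), 'fit',np.round(np.polyfit(q[q[:,2]>.085][:,0],q[q[:,2]>.085][:,2],1),3) if (q[:,2]>.085).sum()>8 else '')
    p2=c[(c[:,1]<-.12)&(c[:,1]>-.2)&(c[:,0]>-.2)&(c[:,0]<.2)&(c[:,2]>.08)&(c[:,2]<.26)]
    print('plate',np.percentile(p2,[2,50,98],axis=0))
    hi=p2[(p2[:,1]<-.12)]
    r=np.hypot(hi[:,0]-.12,hi[:,2]-.085); a=np.arctan2(hi[:,2]-.085,.12-hi[:,0]); 
    for y0 in np.arange(-.19,-.12,.005):
        m=(hi[:,1]>=y0)&(hi[:,1]<y0+.005)
        if m.sum()>3: print(round(y0,3),m.sum(),'r',np.round(np.percentile(r[m],[5,50,95]),3),'a',np.round(np.percentile(a[m],[5,50,95]),3))
E
```

```text
[ 0.57307041 -0.12559252  0.        ]
top 3005 [-0.10829057  0.17505098  0.0603045 ] [0.0314293  0.31393043 0.13090463]
boxtop [[-0.09941066  0.17652645  0.06658258]
 [ 0.02868739  0.31108553  0.07677489]]
0.17 zmax pt [-0.006  0.179  0.075] n>85 0 fit 
0.18 zmax pt [-0.069  0.185  0.128] n>85 70 fit [-0.842  0.063]
0.19 zmax pt [-0.065  0.199  0.131] n>85 82 fit [-0.777  0.068]
0.2 zmax pt [-0.065  0.202  0.13 ] n>85 88 fit [-0.77   0.067]
0.21 zmax pt [-0.069  0.219  0.129] n>85 94 fit [-0.725  0.07 ]
0.22 zmax pt [-0.069  0.221  0.13 ] n>85 78 fit [-0.802  0.066]
0.23 zmax pt [-0.07   0.238  0.13 ] n>85 84 fit [-0.842  0.064]
0.24 zmax pt [-0.07   0.241  0.126] n>85 37 fit [-0.566  0.069]
0.25 zmax pt [-0.082  0.25   0.119] n>85 101 fit [-0.475  0.072]
0.26 zmax pt [-0.082  0.264  0.117] n>85 99 fit [-0.461  0.073]
0.27 zmax pt [-0.08   0.273  0.118] n>85 99 fit [-0.435  0.074]
0.28 zmax pt [-0.078  0.287  0.12 ] n>85 102 fit [-0.449  0.073]
0.29 zmax pt [-0.079  0.294  0.117] n>85 89 fit [-0.486  0.071]
0.3 zmax pt [-0.078  0.301  0.117] n>85 69 fit [-0.481  0.071]
0.31 zmax pt [
[... 1681 characters left out ...]
92  0.117] n>85 43 fit [0.474 0.151]
0.3 zmax pt [-0.081  0.303  0.117] n>85 51 fit [-0.435  0.072]
0.31 zmax pt [-0.03   0.313  0.073] n>85 0 fit 
plate [[-0.14680698 -0.15804139  0.10782932]
 [-0.01744406 -0.14157337  0.18499461]
 [ 0.03911153 -0.12069771  0.235213  ]]
-0.165 10 r [0.189 0.198 0.199] a [0.637 0.674 0.714]
-0.16 9 r [0.195 0.198 0.201] a [0.641 0.658 0.704]
-0.155 14 r [0.124 0.197 0.202] a [0.641 0.687 0.851]
-0.15 87 r [0.134 0.187 0.197] a [0.363 0.683 0.967]
-0.145 418 r [0.123 0.173 0.192] a [0.41  0.709 0.946]
-0.14 116 r [0.12  0.174 0.192] a [0.405 0.694 0.953]
-0.13 38 r [0.12  0.231 0.271] a [0.003 0.31  0.631]
-0.125 97 r [0.105 0.246 0.275] a [0.055 0.294 0.752]
```

```bash
python3 - <<'E'
from h import *
for n,s in dict(inner0=(-.057,.211,.2),inner1=(-.080,.211,.095),outer0=(-.06,.277,.2),outer1=(-.080,.277,.095)).items():
    w=toW(s); print(n,w, (w-[.165,-.655,.25])*1000)
E
python3 -m pendant '-1 0 0 100 0.12; -1 30 60 110 0.24; -1 60 120 110 0.36; -1 90 180 110 0.48; -1 120 240 110 0.6; -1 150 300 110 0.72; -1 180 360 110 0.84; -1 210 420 110 0.96; -1 240 480 110 1.08; -1 280 560 110 1.2; -1 320 640 110 1.2; -1 360 715 110 1.2;-1 379 747 110 1.2;-1 379 747 110 1.2;-1 379 747 110 1.2;-1 379 747 110 1.2;-1 379 747 110 1.2' 40
python3 - <<'E'
from h import *
s=state();print(s);p=read_camera('top');save(p,'t1.png');p=read_camera('wrist');save(p,'w1.png');print(p['hand_eye'],p['K'])
E
```

```text
inner0 [0.54330527 0.0909347  0.2       ] [378.30526712 745.93469721 -50.        ]
inner1 [0.52049119 0.0938532  0.095     ] [ 355.49118521  748.85320144 -155.        ]
outer0 [0.54870436 0.15678187 0.2       ] [383.70435554 811.78186757 -50.        ]
outer1 [0.52886602 0.1593197  0.095     ] [ 363.86602345  814.31969733 -155.        ]
clock: 2.92
position: [0.4587, -0.0719, 0.3591]
orientation: [2.354, 2.079, 0.001]
wrist_force: [1.4, -1.0, -0.4]
grip_width: -0.0004
{'clock': 2.9167, 'q': array([-2.08971347e-01, -1.94950723e-01,  1.88067242e+00, -1.28980721e-04,
        1.45445777e+00, -8.50452624e-02]), 'dq': array([ 1.061937  ,  0.28905582, -0.24429418, -0.00475498, -0.05188079,
        1.05199839]), 'joint_torque': array([ -4.47788045, -29.996683  , -36.82847857,   0.17969525,
         0.38334109,  -1.0821826 ]), 'position': array([ 0.45865672, -0.07185539,  0.35908326]), 'orientation': array([2.35381404e+00, 2.07883469e+00, 1.16074238e-03]), 'wrist_force': array([ 1.42092097, -1.00689403, -0.43628442]), 'wrist_torque': array([ 0.05483949, -0.00132641,  0.01844543]), 'grip_width': -0.00043063235058631244}
[[ 8.68857753e-04 -9.60872932e-01 -2.76988182e-01  6.92158808e-02]
 [ 9.99998828e-01  4.85600112e-04  1.45225232e-03  8.32980548e-04]
 [-1.26092445e-03 -2.76989119e-01  9.60872228e-01 -1.24305403e-01]
 [ 0.00000000e+00  0.00000000e+00  0.00000000e+00  1.00000000e+00]] [[370.65446473   0.         320.34506816]
 [  0.         370.65446473 236.92466267]
 [  0.           0.           1.        ]]
```

```bash
python3 -m pendant '-1 0 0 0 0;-1 0 0 0 0;-1 0 0 0 0'
python3 - <<'E'
from h import *
s=state();print(s['position'],s['orientation'],toS(s['position']))
E
```

```text
clock: 3.27
position: [0.4578, -0.0751, 0.3585]
orientation: [2.356, 2.077, -0.001]
wrist_force: [0.2, 0.9, -0.7]
grip_width: -0.0001
[ 0.45775322 -0.07507462  0.35854145] [ 2.35645419e+00  2.07736125e+00 -7.53679703e-04] [-0.12079532  0.03547678  0.35854145]
```

View pics/w1.png

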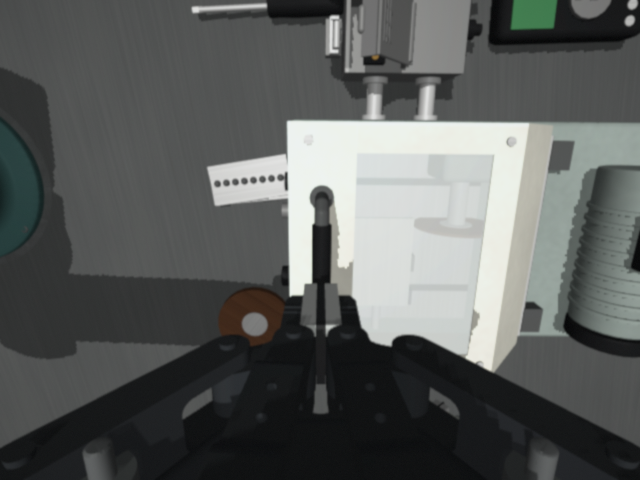

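```bash
python3 -m pendant '-1 20 40 0 0;-1 42 82 0 0;-1 63 123 -30 0;-1 85 166 -60 0;-1 85 166 -100 0;-1 85 166 -140 0;-1 85 166 -170 0;-1 85 166 -190 0;-1 85 166 -190 0;-1 85 166 -190 0;-1 85 166 -190 0;-1 85 166 -190 0'
python3 - <<'E'
from h import *
s=state();print(s['position'],s['orientation'],toS(s['position']))
p=read_camera('side');save(p,'s2.png');
f=p['frame'][160:360,230:460]; cv2.imwrite('pics/sidec2.png',cv2.resize(cv2.cvtColor(f,cv2.COLOR_RGB2BGR),None,fx=3,fy=3,interpolation=cv2.INTER_CUBIC))
E
```

```text
clock: 4.27
position: [0.5456, 0.0914, 0.172]
orientation: [2.354, 2.075, 0.007]
wrist_force: [0.2, -1.0, 0.8]
grip_width: -0.0004
[0.54564558 0.09135303 0.17203382] [2.35406588 2.07536681 0.00737061] [-0.05473169  0.21171192  0.17203382]
```

View pics/sidec2.png

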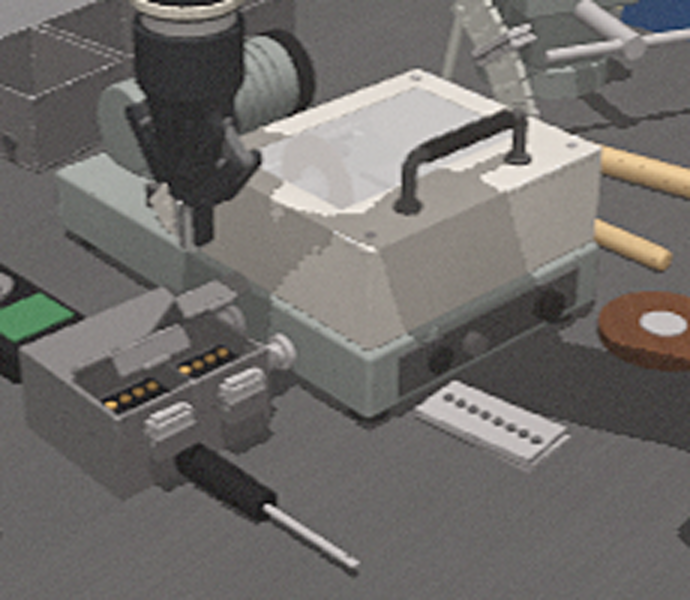

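```bash
python3 -m pendant '-1 0 0 -15 0;-1 -3 0 -25 0;-1 -8 1 -35 0;-1 -14 2 -45 0;-1 -20 3 -55 0;-1 -24 3 -62 0;-1 -25 3 -66 0;-1 -25 3 -69 0;-1 -25 3 -69 0' ; python3 -m pendant '-1 0 0 -3 0;-1 0 0 -5 0;-1 0 0 -5 0'; python3 -m pendant '-1 0 0 -2 0;-1 0 0 -3 0;-1 0 0 -3 0'
```

```text
clock: 5.07
position: [0.5174, 0.095, 0.0987]
orientation: [-2.354, -2.079, 0.002]
wrist_force: [0.0, -0.7, 0.1]
grip_width: 0.0001
clock: 5.32
position: [0.5186, 0.0951, 0.095]
orientation: [2.355, 2.079, 0.0]
wrist_force: [-0.7, -0.8, 1.5]
grip_width: 0.0001
clock: 5.57
position: [0.5187, 0.0952, 0.0943]
orientation: [-2.355, -2.079, 0.0]
wrist_force: [-7.7, -0.9, 18.4]
grip_width: 0.0001
```

```bash
python3 -m pendant '-1 0 0 20 0;-1 0 0 50 0;-1 4 33 90 0;-1 8 65 90 0;-1 8 65 90 0;-1 8 65 90 0;-1 8 65 90 0'
python3 - <<'E'
from h import *
s=state();print(s['position'],toS(s['position']))
p=read_camera('side')
f=p['frame'][160:360,230:460]; cv2.imwrite('pics/sidec3.png',cv2.resize(cv2.cvtColor(f,cv2.COLOR_RGB2BGR),None,fx=3,fy=3,interpolation=cv2.INTER_CUBIC))
E
```

```text
clock: 6.15
position: [0.5257, 0.1599, 0.1808]
orientation: [-2.354, -2.081, 0.002]
wrist_force: [0.0, 0.1, -1.0]
grip_width: -0.0002
[0.52568716 0.1599134  0.18083601] [-0.0832285   0.27718553  0.18083601]
```

View pics/sidec3.png

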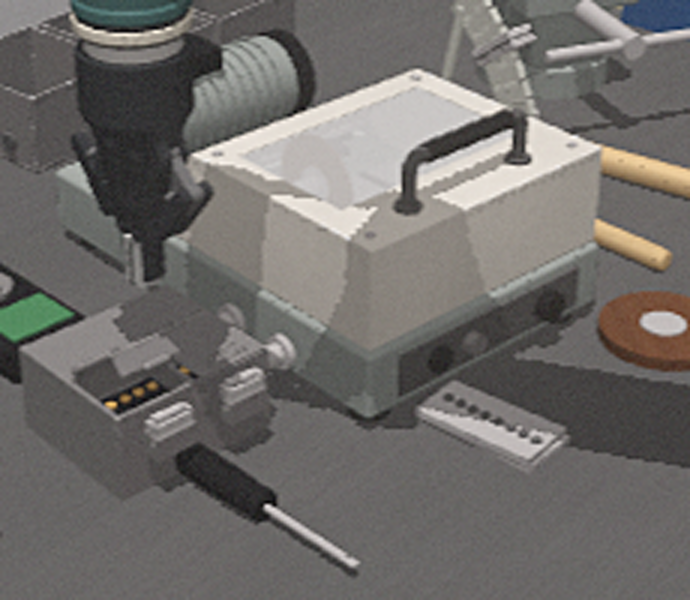

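```bash
python3 -m pendant '-1 18 -2 0 0;-1 18 -2 -20 0;-1 18 -2 -40 0;-1 14 -2 -50 0;-1 8 -1 -60 0;-1 4 0 -68 0;-1 2 0 -75 0;-1 2 0 -80 0;-1 2 0 -80 0' ; python3 -m pendant '-1 0 0 -3 0;-1 0 0 -5 0;-1 0 0 -5 0'; python3 -m pendant '-1 0 0 -2 0;-1 0 0 -3 0;-1 0 0 -3 0'
```

```text
clock: 6.95
position: [0.5275, 0.16, 0.1008]
orientation: [-2.354, -2.079, 0.002]
wrist_force: [-0.8, 0.0, -0.0]
grip_width: -0.0001
clock: 7.2
position: [0.5285, 0.1602, 0.0965]
orientation: [2.355, 2.08, 0.001]
wrist_force: [-1.2, 0.8, 0.4]
grip_width: 0.0002
clock: 7.45
position: [0.5288, 0.1603, 0.0948]
orientation: [2.354, 2.079, 0.001]
wrist_force: [-1.6, 0.4, 6.5]
grip_width: 0.0003
```

```bash
python3 -m pendant '-1 0 0 -2 0;-1 0 0 -2 0;-1 0 0 -2 0';  python3 -m pendant '-1 0 0 25 0;-1 0 0 65 0;-1 0 0 105 0;-1 0 -20 145 0;-1 0 -40 180 0;-1 0 -40 200 0;-1 0 -40 200 0;-1 0 -40 200 0'
python3 - <<'E'
from h import *
s=state();print(s['position'],toS(s['position']))
p=read_camera('side')
f=p['frame'][160:360,230:460]; cv2.imwrite('pics/sidec4.png',cv2.resize(cv2.cvtColor(f,cv2.COLOR_RGB2BGR),None,fx=3,fy=3,interpolation=cv2.INTER_CUBIC))
c=toS(cloud(p))
for y in (.211,.277):
    b=c[(abs(c[:,1]-y)<.025)&(c[:,0]>-.098)&(c[:,0]<-.04)&(c[:,2]>.05)&(c[:,2]<.15)]
    print(y,len(b),np.percentile(b[:,2],[5,50,95]))
    b=b[b[:,0]<-.075]; print(np.percentile(b[:,2],[5,50,95]))
E
```

```text
clock: 7.7
position: [0.5289, 0.1604, 0.0945]
orientation: [2.355, 2.079, 0.001]
wrist_force: [-6.4, -1.5, 16.0]
grip_width: -0.0005
clock: 8.37
position: [0.5294, 0.12, 0.2938]
orientation: [2.354, 2.077, 0.006]
wrist_force: [-0.0, -0.3, -0.3]
grip_width: 0.0
[0.52941509 0.1200323  0.29383135] [-0.07447013  0.23809985  0.29383135]
0.211 396 [0.0606653  0.07732211 0.07982755]
[0.05435209 0.07728285 0.07996269]
0.277 428 [0.05958253 0.07696971 0.07966875]
[0.05603237 0.07710087 0.07951998]
```

View pics/sidec4.png

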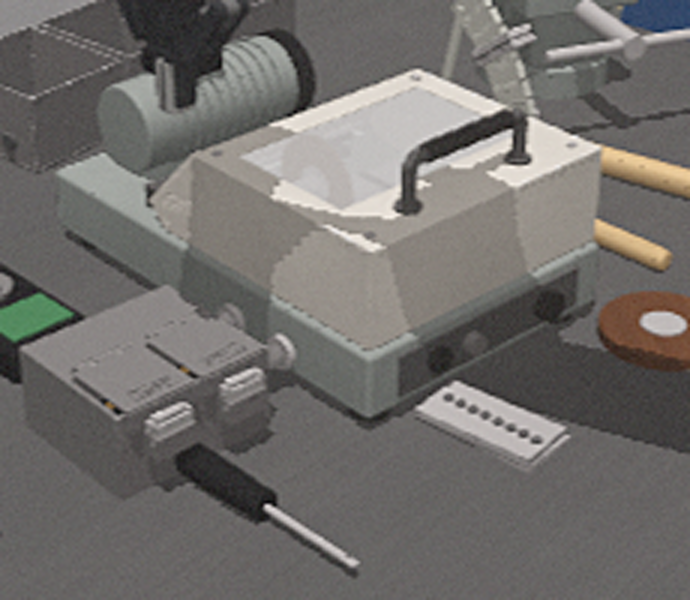

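```bash
python3 -m pendant '1 0 -30 40 0;1 0 -60 80 0;1 0 -100 90 0;1 0 -140 90 0;1 0 -180 90 0;1 0 -220 90 0;1 -3 -260 90 0;1 -6 -300 90 0;1 -10 -340 90 0;1 -15 -380 90 0;1 -15 -420 90 0;1 -15 -460 90 0;1 -15 -470 90 0;1 -15 -470 90 0;1 -15 -470 90 0;1 -15 -470 90 0'
python3 - <<'E'
from h import *
s=state();print(s['position'],s['orientation'],toS(s['position']))
p=read_camera('wrist');save(p,'w5.png')
for k in ['hood_pointer','index','hood_handle']:print(k,[(np.round(q['extent']),round(q['score'],2)) for q in search_frame(p,k)[:3]])
E
```

```text
clock: 9.75
position: [0.5133, -0.3483, 0.38]
orientation: [-2.351, -2.079, -0.0]
wrist_force: [-0.2, 0.4, -0.0]
grip_width: 0.0856
[ 0.51327018 -0.34829645  0.38002964] [-2.35148569e+00 -2.07873039e+00 -2.18370602e-04] [-0.03105761 -0.22849187  0.38002964]
hood_pointer [(array([182.,   0., 292., 109.]), 0.94)]
index [(array([308., 105.,  60.,  52.]), 0.75)]
hood_handle []
```

View pics/w5.png

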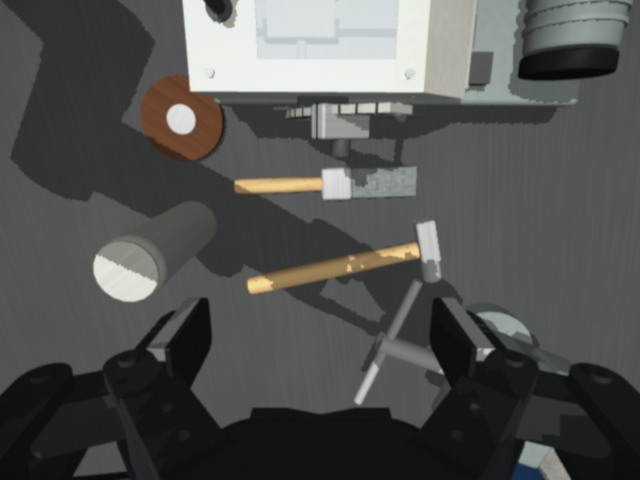

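```bash
cat >> h.py <<'E'
from scipy.spatial.transform import Rotation as Rn
def wpose(p,s):
    W=np.eye(4);W[:3,:3]=Rn.from_rotvec(s['orientation']).as_matrix();W[:3,3]=s['position']
    M=np.linalg.inv(W@np.asarray(p['hand_eye'])); p['R']=M[:3,:3];p['t']=M[:3,3]; return p
E
python3 - <<'E'
from h import *
s=state(); p=wpose(read_camera('wrist'),s)
f=p['frame'][60:180,240:440]; cv2.imwrite('pics/w5c.png',cv2.resize(cv2.cvtColor(f,cv2.COLOR_RGB2BGR),None,fx=4,fy=4,interpolation=cv2.INTER_CUBIC))
c=toS(cloud(p)); hi=c[(c[:,1]<-.12)&(c[:,1]>-.2)&(c[:,0]>-.2)&(c[:,0]<.15)&(c[:,2]>.08)&(c[:,2]<.26)]
r=np.hypot(hi[:,0]-.12,hi[:,2]-.085); a=np.arctan2(hi[:,2]-.085,.12-hi[:,0]); 
for y0 in np.arange(-.19,-.12,.004):
        m=(hi[:,1]>=y0)&(hi[:,1]<y0+.004)
        if m.sum()>3: print(round(y0,3),m.sum(),'r',np.round(np.percentile(r[m],[3,50,97]),3),'a',np.round(np.percentile(a[m],[3,50,97]),3))
h=c[(c[:,0]>-.08)&(c[:,0]<0.1)&(abs(c[:,1])<.1)&(c[:,2]>.14)]; print('hoodtop',np.median(h,0))
E
```

```text
-0.182 21 r [0.168 0.177 0.18 ] a [0.65  0.713 0.725]
-0.178 101 r [0.167 0.177 0.18 ] a [0.652 0.709 0.726]
-0.174 98 r [0.167 0.177 0.18 ] a [0.664 0.71  0.726]
-0.17 109 r [0.168 0.177 0.18 ] a [0.666 0.713 0.724]
-0.166 258 r [0.151 0.18  0.197] a [0.658 0.72  0.732]
-0.162 282 r [0.15  0.18  0.197] a [0.656 0.722 0.734]
-0.158 307 r [0.151 0.182 0.197] a [0.655 0.722 0.732]
-0.154 302 r [0.15  0.18  0.197] a [0.656 0.722 0.732]
-0.15 640 r [0.108 0.181 0.197] a [0.159 0.726 0.988]
-0.146 724 r [0.158 0.189 0.197] a [0.308 0.828 0.997]
-0.142 335 r [0.162 0.189 0.197] a [0.161 0.739 0.997]
-0.138 144 r [0.164 0.182 0.199] a [0.156 0.161 0.201]
-0.134 227 r [0.127 0.162 0.197] a [0.157 0.201 0.222]
-0.13 218 r [0.127 0.153 0.175] a [0.19  0.204 0.219]
-0.126 2759 r [0.03  0.159 0.264] a [-0.013  0.339  0.896]
-0.122 659 r [0.029 0.158 0.269] a [0.263 0.458 0.959]
hoodtop [-0.00449896 -0.07651732  0.15435506]
```

View pics/w5c.png

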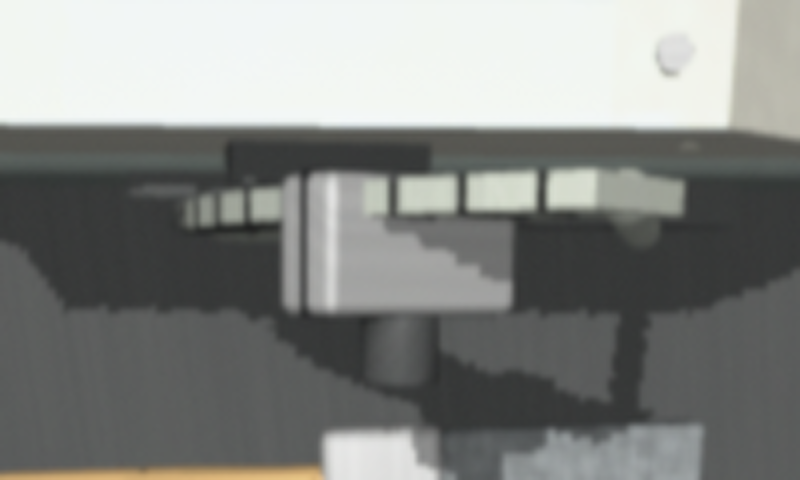

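Run:
```python
from h import *
s=state(); p=wpose(read_camera('wrist'),s)
for v in range(92,108,2):
    for u in range(292,354,6):
        w=toS(world(p,u,v)); r=np.hypot(w[0]-.12,w[2]-.085);a=np.arctan2(w[2]-.085,.12-w[0])
        print('%d/%.3f/%.2f/%.3f'%(p['frame'][v,u].mean(),r,a,w[1]),end='  ')
    print(v)
# front face & line of index
print('line')
for v in (125,130):
  for u in range(308,334,1):
    w=toS(world(p,u,v)); r=np.hypot(w[0]-.12,w[2]-.085);a=np.arctan2(w[2]-.085,.12-w[0])
    print('%d:%d/%.3f/%.3f'%(u,p['frame'][v,u].mean(),r,a),end=' ')
  print()
```

```text
102/0.183/0.28/-0.125  103/0.178/0.29/-0.125  103/0.173/0.30/-0.125  103/0.168/0.31/-0.125  103/0.163/0.33/-0.126  103/0.158/0.35/-0.126  104/0.153/0.36/-0.126  113/0.147/0.37/-0.125  112/0.142/0.39/-0.126  112/0.138/0.42/-0.126  112/0.132/0.42/-0.125  92
87/0.180/0.17/-0.126  76/0.175/0.20/-0.126  76/0.169/0.20/-0.126  78/0.163/0.20/-0.126  78/0.157/0.21/-0.126  81/0.152/0.21/-0.125  81/0.146/0.23/-0.125  84/0.140/0.23/-0.125  85/0.135/0.25/-0.125  85/0.130/0.27/-0.126  88/0.124/0.29/-0.126  94
86/0.180/0.05/-0.126  57/0.175/0.20/-0.128  60/0.169/0.21/-0.128  60/0.163/0.20/-0.127  60/0.157/0.21/-0.127  61/0.152/0.21/-0.127  60/0.145/0.20/-0.127  61/0.139/0.19/-0.127  60/0.133/0.21/-0.127  65/0.127/0.21/-0.127  87/0.118/0.11/-0.126  96
91/0.182/-0.08/-0.126  55/0.175/0.20/-0.129  58/0.169/0.20/-0.129  57/0.163/0.19/-0.129  58/0.157/0.20/-0.129  58/0.151/0.20/-0.129  58/0.145/0.21/-0.129  57/0.139/0.22/-0.129  56/0.133/0.21/-0.129  61/0.127/0.21/-0.129  91/0.116/-0.11/-0.125  98
92/0.182/-0.08/-0.128  54/0.175/0.19/-0.131  58/0.169/0.20/-0.131  58/0.163/0.20/-0.131  58/0.157/0.21/-0.1
[... 1242 characters left out ...]
325:171/0.194/0.718 326:169/0.194/0.723 327:169/0.193/0.723 328:168/0.191/0.716 329:168/0.190/0.715 330:168/0.190/0.723 331:168/0.187/0.714 332:168/0.188/0.722 333:168/0.186/0.720 
308:57/0.186/-0.473 309:65/0.184/-0.472 310:103/0.183/-0.477 311:147/0.196/0.644 312:161/0.197/0.652 313:161/0.196/0.656 314:140/0.197/0.669 315:89/0.197/0.673 316:106/0.198/0.686 317:155/0.198/0.691 318:169/0.196/0.685 319:172/0.197/0.697 320:179/0.197/0.702 321:199/0.197/0.711 322:217/0.197/0.718 323:205/0.196/0.718 324:180/0.194/0.714 325:168/0.194/0.719 326:166/0.193/0.718 327:165/0.192/0.718 328:165/0.192/0.723 329:165/0.191/0.723 330:165/0.189/0.719 331:165/0.188/0.720 332:165/0.188/0.722 333:165/0.186/0.719
```

```bash
python3 -m pendant '0.3 -10 35 0 0;0.3 -20 75 0 0;0.3 -30 115 0 0;0.3 -40 155 0 0;0.3 -50 195 -20 0;0.3 -54 225 -50 0;0.3 -54 237 -80 0;0.3 -54 237 -100 0;0.3 -54 237 -110 0;0.3 -54 237 -110 0;0.3 -54 237 -110 0;0.3 -54 237 -110 0' 40
python3 - <<'E'
from h import *
s=state();print(s['position'],s['orientation'],toS(s['position']),s['grip_width'])
p=wpose(read_camera('wrist'),s);save(p,'w6.png')
for r in regions_of(p,'hood_handle')[:1]:
    c=toS(cloud(p,r['region'].astype(bool))); print(r['score'],len(c),np.median(c,0),np.percentile(c,[3,97],axis=0))
E
```

```text
clock: 11.05
position: [0.4604, -0.1137, 0.2735]
orientation: [2.354, 2.077, 0.002]
wrist_force: [0.2, -0.4, 0.8]
grip_width: 0.0552
[ 0.4604274  -0.11367491  0.27351954] [2.35357043 2.07697725 0.0024032 ] [-0.11324472 -0.00247216  0.27351954] 0.055206766719106765
0.9 4272 [-0.11543955  0.00415924  0.20176428] [[-0.12306068 -0.04161398  0.19582924]
 [-0.10809072  0.04274775  0.20365623]]
```

View pics/w6.png

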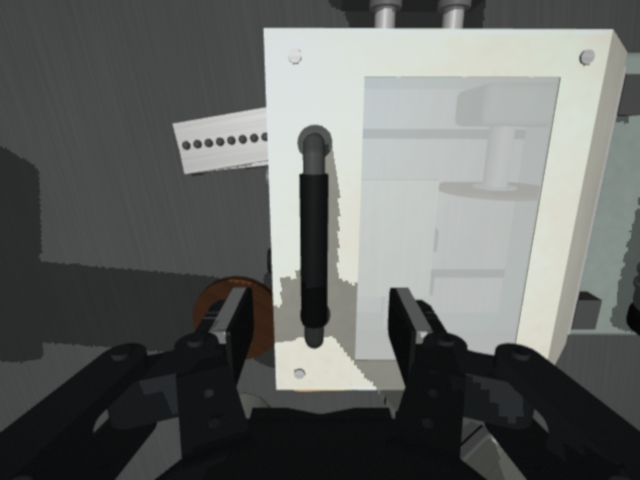

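```bash
python3 -m pendant '0.3 -2 3 -30 0;0.3 -2 3 -60 0;0.3 -2 3 -78 0;0.3 -2 3 -78 0;0.3 -2 3 -78 0;-1 -2 3 -78 0;-1 -2 3 -78 0;-1 -2 3 -78 0;-1 -2 3 -78 0;-1 -2 3 -78 0;-1 -2 3 -78 0;-1 -2 3 -78 0;-1 -2 3 -78 0' 60
python3 - <<'E'
from h import *
s=state();P=toS(s['position']);print(P,s['wrist_force'])
r=np.hypot(.235,.11);a0=np.arctan2(.11,.235)
for th in np.arange(0,.56,.05):
    q=np.array([.12-r*np.cos(a0+th),0,.085+r*np.sin(a0+th)])-np.array([-.115,0,.195]); w=q[0]*XA+np.array([0,0,q[2]]); print(round(th,2),np.round(w*1000,1))
E
```

```text
clock: 12.23
position: [0.4571, -0.1102, 0.1952]
orientation: [2.354, 2.079, -0.001]
wrist_force: [-4.4, 0.3, 5.9]
grip_width: 0.0144
[-0.116959    0.00054457  0.19520252] [-4.36108415  0.26932548  5.91011309]
0.0 [ 0. -0.  0.]
0.05 [ 5.7 -0.7 11.6]
0.1 [12.1 -1.5 22.9]
0.15 [18.9 -2.4 33.9]
0.2 [26.3 -3.4 44.5]
0.25 [34.2 -4.4 54.7]
0.3 [42.7 -5.5 64.5]
0.35 [51.5 -6.6 73.9]
0.4 [60.9 -7.8 82.8]
0.45 [70.7 -9.  91.3]
0.5 [ 80.8 -10.3  99.2]
0.55 [ 91.4 -11.7 106.6]
```

```bash
python3 -m pendant '-1 3 0 6 0;-1 6 -1 12 0;-1 9 -1 17 0;-1 12 -1 23 0;-1 15 -2 28 0;-1 19 -2 34 0;-1 22 -3 39 0;-1 26 -3 44 0;-1 30 -4 50 0;-1 34 -4 55 0;-1 38 -5 60 0;-1 43 -5 64 0;-1 43 -5 64 0;-1 43 -5 64 0' 80
python3 - <<'E'
from h import *
s=state();P=toS(s['position']);print(P,s['wrist_force'],'th',np.arctan2(P[2]-.085,.12-P[0])-np.arctan2(.11,.235),np.hypot(P[2]-.085,.12-P[0]))
for n in ['side','top']:
    p=read_camera(n);save(p,n+'7.png')
E
```

```text
clock: 13.4
position: [0.4971, -0.1153, 0.2571]
orientation: [-2.35, -2.076, 0.011]
wrist_force: [-12.8, -3.0, -0.5]
grip_width: 0.0136
[-0.07666073  0.00058927  0.25714323] [-12.84889353  -2.95775543  -0.480537  ] th 0.28122611600654224 0.2613593981622323
```

View pics/side7.png

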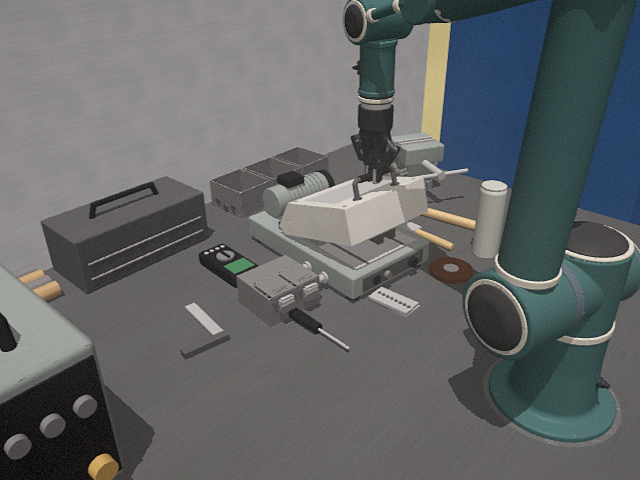

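View pics/top7.png

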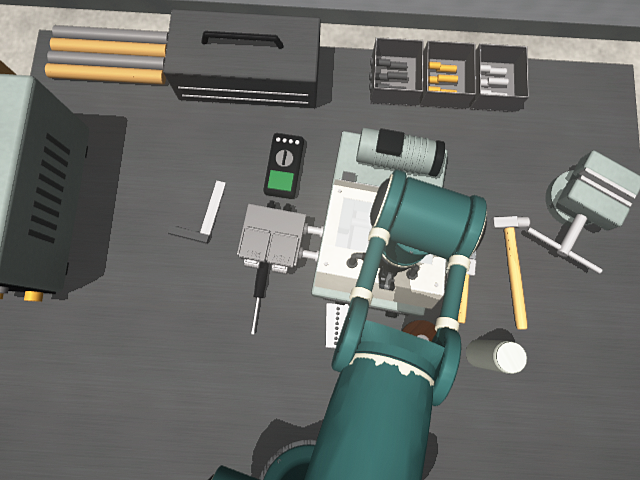

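```bash
python3 -m pendant '-1 4 0 5 0;-1 9 -1 10 0;-1 14 -2 14 0;-1 18 -2 19 0;-1 23 -3 23 0;-1 28 -4 27 0;-1 32 -4 31 0;-1 35 -4 33 0;-1 35 -4 33 0;-1 35 -4 33 0' 80
python3 - <<'E'
from h import *
s=state();P=toS(s['position']);print(P,s['wrist_force'],'th',np.arctan2(P[2]-.085,.12-P[0])-np.arctan2(.11,.235),np.hypot(P[2]-.085,.12-P[0]))
for n in ['side','top','wrist']:
    p=read_camera(n);save(p,n+'8.png')
    if n=='wrist': p=wpose(p,s)
    if n!='top':
        for r in regions_of(p,'hood')[:1]:
            c=toS(cloud(p,r['region'].astype(bool)))
            # points on top plane: RANSAC normal in xz
            best=None;rng=np.random.default_rng(0)
            for i in range(800):
                q=c[rng.choice(len(c),3,False)];nn=np.cross(q[1]-q[0],q[2]-q[0])
                if np.linalg.norm(nn)<1e-6: continue
                nn/=np.linalg.norm(nn); k=(abs((c-q[0])@nn)<.002)
                if abs(nn[1])<.1 and abs(nn[2])>.6 and (best is None or k.sum()>best.sum()): best=k
            q=c[best];nn=np.linalg.svd(q-q.mean(0),full_matrices=False)[2][2]; print(n,r['score'],best.sum(),len(c),nn,'tilt',np.arctan(-nn[0]/nn[2]))
    f=p['frame'][130:330,300:540]if n!='side' else p['frame'][120:280,330:500]; cv2.imwrite(f'pics/{n}8c.png',cv2.resize(cv2.cvtColor(f,cv2.COLOR_RGB2BGR),None,fx=3.3,fy=3,interpolation=cv2.INTER_CUBIC))
E
```

```text
clock: 14.33
position: [0.5325, -0.1198, 0.2909]
orientation: [-2.352, -2.077, 0.01]
wrist_force: [-12.2, -2.5, 1.3]
grip_width: 0.0133
[-0.04093695  0.00057216  0.29085213] [-12.18456472  -2.52890024   1.33815583] th 0.46945527146896604 0.26129638354516327
side 0.81 870 6259 [-0.8153707   0.02400476  0.57844135] tilt 0.9537752815427049
wrist 0.8 96720 118210 [ 0.45379457 -0.00234774  0.89110323] tilt -0.4710204216735677
```

View pics/side8c.png

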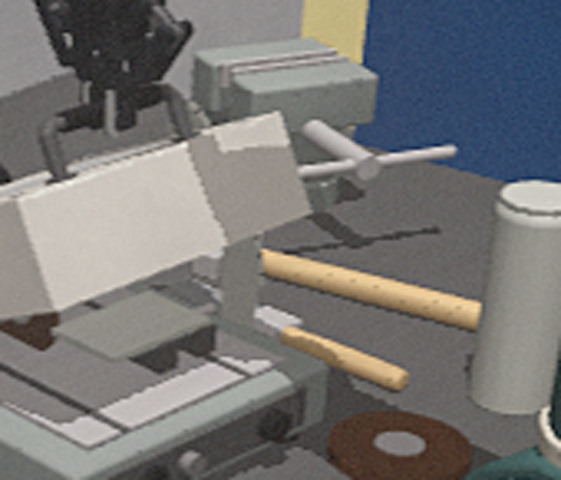

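View pics/top8c.png

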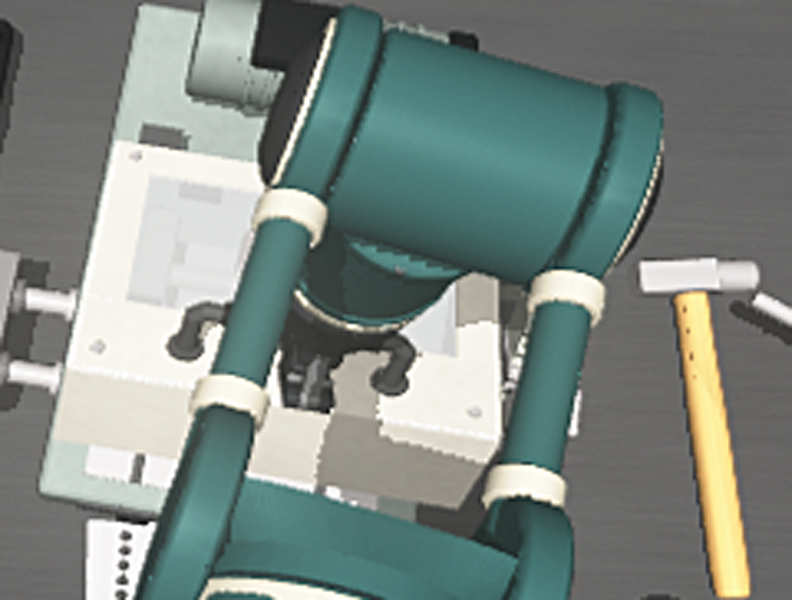

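View pics/wrist8.png

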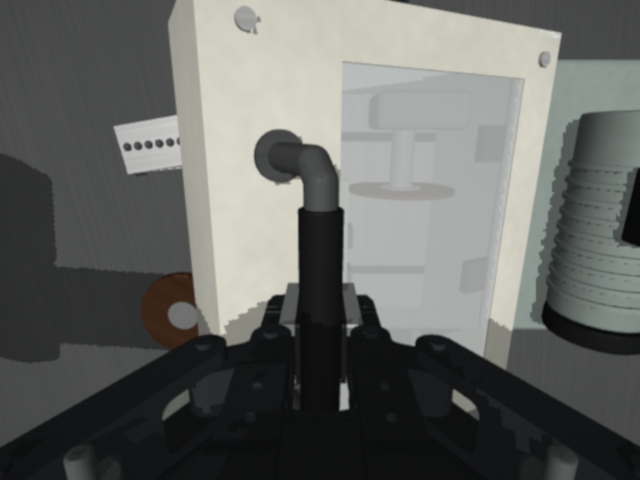

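Run:
```python
from h import *
p=read_camera('top')
for a in (.15,.19,.60,.64,.678,.72): 
  for y in(-.131,-.139): print(a,y,proj(p,toW((.12-.185*np.cos(a),y,.085+.185*np.sin(a)))).round(1))
f=p['frame'][215:275,435:495]; cv2.imwrite('pics/top9.png',cv2.resize(cv2.cvtColor(f,cv2.COLOR_RGB2BGR),None,fx=10,fy=10,interpolation=cv2.INTER_CUBIC))
```

```text
0.15 -0.131 [434.5 275.5]
0.15 -0.139 [438.1 276.2]
0.19 -0.131 [435.4 274.6]
0.19 -0.139 [439.1 275.3]
0.6 -0.131 [446.1 256.7]
0.6 -0.139 [450.  257.4]
0.64 -0.131 [447.2 254.1]
0.64 -0.139 [451.1 254.9]
0.678 -0.131 [448.3 251.6]
0.678 -0.139 [452.2 252.4]
0.72 -0.131 [449.4 248.7]
0.72 -0.139 [453.4 249.5]
```

View pics/top9.png

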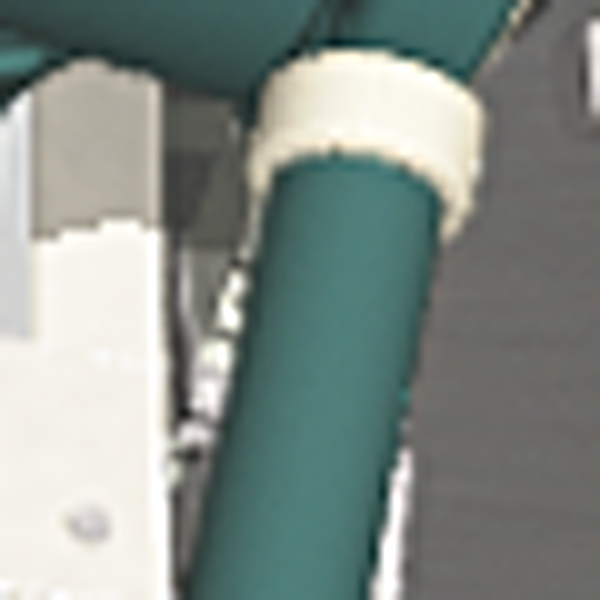

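```bash
python3 -m pendant '-1 3 0 3 0;-1 6 -1 5 0;-1 6 -1 5 0;-1 6 -1 5 0;-1 6 -1 5 0' 80
python3 - <<'E'
from h import *
s=state();P=toS(s['position']);print(P,s['wrist_force'],'th',np.arctan2(P[2]-.085,.12-P[0])-np.arctan2(.11,.235),s['dq'].round(3),s['grip_width'])
p=read_camera('top')
f=p['frame'][215:275,435:495]; cv2.imwrite('pics/top10.png',cv2.resize(cv2.cvtColor(f,cv2.COLOR_RGB2BGR),None,fx=10,fy=10,interpolation=cv2.INTER_CUBIC))
for v in range(238,268,2):
    for u in range(449,461):
        w=toS(world(p,u,v)); r=np.hypot(w[0]-.12,w[2]-.085);a=np.arctan2(w[2]-.085,.12-w[0])
        print('%d/%.3f/%.2f/%.3f'%(p['frame'][v,u].mean(),r,a,w[1]) if w[2]<.26 else 'arm',end='  ')
    print(v)
E
```

```text
clock: 15.05
position: [0.5386, -0.1206, 0.2955]
orientation: [-2.352, -2.077, 0.009]
wrist_force: [-11.7, -3.2, 0.3]
grip_width: 0.0134
[-0.03486785  0.00055687  0.29546325] [-11.65493345  -3.15515622   0.26140476] th 0.498626302455058 [-0.001 -0.001  0.004  0.001 -0.001  0.002] 0.013359583689835055
240/0.193/0.87/-0.121  250/0.191/0.87/-0.123  255/0.192/0.88/-0.125  125/0.106/-0.93/-0.187  109/0.147/0.73/-0.141  113/0.155/0.77/-0.141  119/0.163/0.80/-0.141  116/0.170/0.83/-0.140  115/0.177/0.85/-0.140  109/0.182/0.86/-0.141  141/0.191/0.89/-0.140  165/0.189/0.89/-0.142  238
238/0.198/0.87/-0.120  252/0.198/0.87/-0.122  255/0.198/0.87/-0.124  162/0.153/0.72/-0.139  149/0.154/0.73/-0.141  117/0.158/0.75/-0.141  112/0.166/0.78/-0.141  113/0.173/0.81/-0.141  109/0.180/0.83/-0.141  132/0.184/0.85/-0.141  253/0.188/0.86/-0.142  185/0.188/0.86/-0.144  240
239/0.204/0.86/-0.120  241/0.205/0.86/-0.122  252/0.204/0.86/-0.124  155/0.158/0.71/-0.139  160/0.161/0.73/-0.140  117/0.167/0.75/-0.140  110/0.168/0.76/-0.142  119/0.177/0.79/-0.141  101/0.184/0.82/-0.141  187/0.187/0.83/-0.142  229/0.1
[... 1860 characters left out ...]
  213/0.197/0.66/-0.143  205/0.194/0.65/-0.146  203/0.197/0.66/-0.147  arm  arm  arm  arm  258
238/0.245/0.79/-0.120  238/0.246/0.79/-0.121  249/0.245/0.79/-0.123  248/0.244/0.79/-0.125  107/0.189/0.59/-0.146  38/0.146/-0.64/-0.200  94/0.144/-0.63/-0.201  122/0.143/-0.62/-0.203  arm  arm  arm  arm  260
arm  arm  arm  248/0.248/0.78/-0.125  100/0.149/-0.60/-0.197  101/0.149/-0.61/-0.200  113/0.149/-0.61/-0.202  99/0.147/-0.60/-0.204  arm  arm  arm  arm  262
arm  arm  arm  arm  119/0.152/-0.57/-0.197  93/0.152/-0.57/-0.199  112/0.152/-0.59/-0.203  arm  arm  arm  arm  arm  264
arm  arm  arm  arm  110/0.159/-0.60/-0.200  98/0.157/-0.57/-0.201  102/0.157/-0.57/-0.203  arm  arm  arm  arm  arm  266
```

View pics/top10.png

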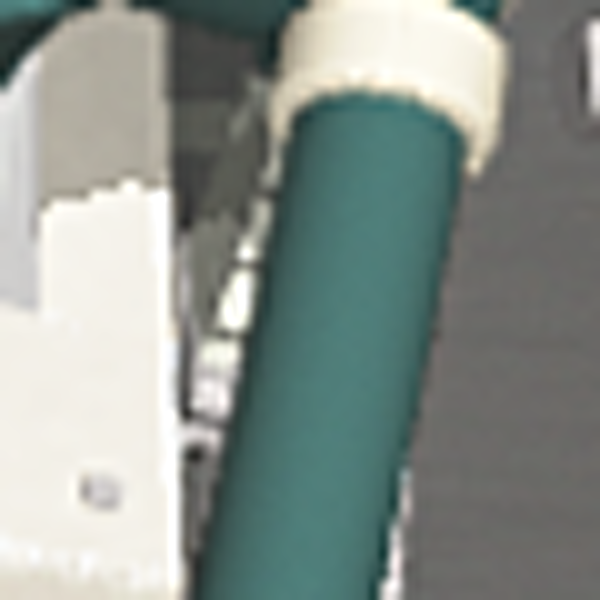

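```bash
python3 -m pendant '-1 1 0 1 0;-1 2 0 2 0;-1 2 0 2 0;-1 2 0 2 0;-1 2 0 2 0;-1 2 0 2 0;-1 2 0 2 0;-1 2 0 2 0;-1 2 0 2 0;-1 2 0 2 0;-1 2 0 2 0' 80
python3 - <<'E'
from h import *
for k in range(3):
    s=state();P=toS(s['position']);print(P,s['wrist_force'],'th',np.arctan2(P[2]-.085,.12-P[0])-np.arctan2(.11,.235),abs(s['dq']).max().round(4),s['grip_width'])
    p=wpose(read_camera('wrist'),s); r=regions_of(p,'hood')[0]
    c=toS(cloud(p,r['region'].astype(bool)))
    n0=np.array([np.sin(.5),0,np.cos(.5)]); d=c@n0; h,e=np.histogram(d,np.arange(d.min(),d.max(),.002)); m=abs(d-e[h.argmax()]-.001)<.006
    q=c[m]
    for i in range(4):
        nn=np.linalg.svd(q-q.mean(0),full_matrices=False)[2][2]; dd=(c-q.mean(0))@nn; q=c[abs(dd)<.0025]
    print('tilt',np.arctan(nn[0]/nn[2]),len(q))
p=read_camera('side'); c=toS(cloud(p))
f=p['frame'][160:360,230:460]; cv2.imwrite('pics/sidec11.png',cv2.resize(cv2.cvtColor(f,cv2.COLOR_RGB2BGR),None,fx=3,fy=3,interpolation=cv2.INTER_CUBIC))
for y in (.211,.277):
    b=c[(abs(c[:,1]-y)<.025)&(c[:,0]>-.098)&(c[:,0]<-.04)&(c[:,2]>.065)&(c[:,2]<.15)]; print(np.percentile(b[:,2],[50,95]))
E
```

```text
clock: 16.02
position: [0.5407, -0.1209, 0.2971]
orientation: [-2.352, -2.077, 0.01]
wrist_force: [-9.5, -3.9, -1.9]
grip_width: 0.013
[-0.03271676  0.00058103  0.29705858] [-9.48489906 -3.90895633 -1.93912642] th 0.5088745618852353 0.0014 0.013002575632502377
tilt 0.5127157374435999 93584
[-0.0326877   0.00054522  0.29708563] [-8.44427383 -3.56058138 -2.52037084] th 0.5090253158962514 0.0022 0.013622179891368366
tilt 0.5126968373322831 93575
[-0.03269983  0.00055925  0.29707381] [-9.91039426 -4.42209108 -2.12085299] th 0.5089611790310967 0.0014 0.013682663604472078
tilt 0.5125923040899115 93831
[0.07722094 0.07986695]
[0.07729751 0.0796601 ]
```

View pics/sidec11.png

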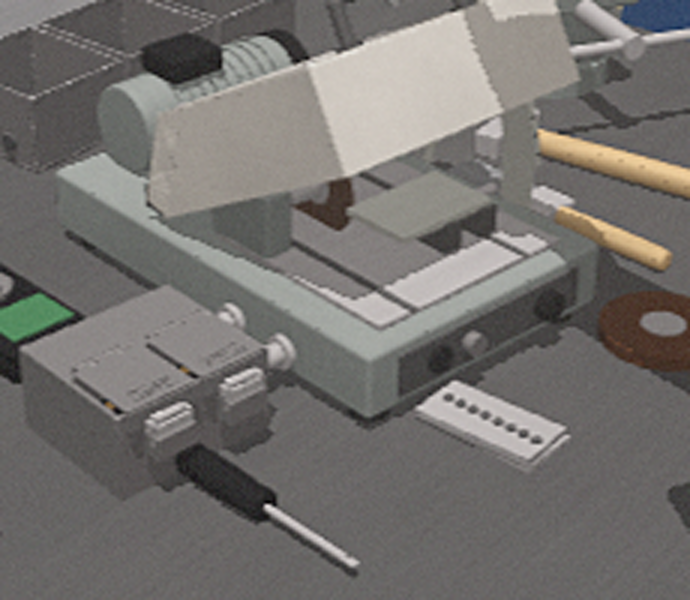

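```bash
python3 -c "
from plant import *
print(close_job()); print(state()['position'])"
```

```text
the job is handed in; nothing more can be done
None
the job is handed in; nothing more can be done
```

I pressed both terminal covers shut, lifted the hood by its handle to about 0.51 rad, and handed the job in at about 16 s with the hood still held there. I could not see the pointer line up with the mark at the end, because the arm and the hood's edge hid it, so the hood angle rests on measurement.

- **Covers:** the fingers were clear of both for more than half a second before the lift. In the last side picture both were flat and still shut, with their tops at about 77 mm.
- **Hood angle:** the hand position gave 0.509 rad and the tilt of the hood's top gave 0.513 rad. Joint speeds were near zero and the grip command was 80 N.
- **Index mark:** two cameras put the scribed line at about 0.678 rad around the hinge.
- **Pointer with the hood shut:** its zero angle was less certain. The dark blade's top surface suggested about 0.19 rad, while the quadrant plate's extent and a few stray depth points suggested about 0.15 rad.
- **Resulting error:** those two readings put the mark at about 0.49 or 0.53 rad. I held the hood between them, so the expected error is about 0.02 rad either way, within the 0.06 rad allowed.
- **Index block and loose tools:** nothing touched them as far as I saw, but I did not measure them again at the end.

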